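Tip the barometer onto its back in the case holder and nip it up

TASK

The barometer is standing on end in the case holder: push it over towards the rubber buffer, so that it comes to lie on its back on the cork bed with its dial up; push it gently and high up, on the wood above the bezel, and never press on the dial. Then push the holder's sliding jaw up behind it until the barometer lies square and is nipped firmly between the jaw and the rubber buffer, gripped with about 10 N and never squeezed by more than 20 N. Back off and leave the jaw where it holds, and disturb nothing else on the bench.

Things in the scene. Friction and masses are not known exactly. Their poses are not given: they have to be found in the camera images.
- holder: Case holder, fixed to the bench: bed 420 mm long (x), 180 mm wide (y). Origin on the bench under the bed's centre; +x points from the jaw end, on the robot's right, to the end stop on its left. The cork face is 18 mm above the bench; a rail along each long side (inner faces 162 mm apart) rises 8 mm above the cork.
- barometer: Barometer: walnut block case 110 mm wide (y), 60 deep (x), 150 tall (z), 0.6 to 0.85 kg, standing loose on the cork, its front (-x, with the dial) to the jaw, its flat back (+x) to the end stop, up to 0.1 rad out of square. Origin: centre of its foot. Lying on its back, that point is 30 mm above the cork and body +x points down; it then drags on the cork with 2.5 to 6 N.
- push_band (a point): Middle of the bare wooden band above the bezel on the barometer's front, 131 mm above its foot (the band spans 112 to 150 mm). Pushed here along body +x it tips over its back edge with 1.5 to 3 N, falls by itself past about 26 degrees (50 to 75 mm of pusher travel) and then lies with its top end to the end stop, 15 to 85 mm short of the buffer.
- dial: Dial with brass bezel and glass, part of the barometer: 92 mm across, 8 mm proud of the wooden front. Origin at the dial's centre 66 mm above the foot, 30 mm behind the wooden front. Must not be pressed.
- jaw (a joint): Travel of the sliding jaw in m: 0 = fully back at the right-hand end, growing towards the end stop, up to 0.21. Its front face stands at holder x = -0.155 + this value; it is 150 mm wide and 46 mm high above the cork. It slides with a drag of about 4 N and stays where it is left.
- jaw_push (a point): Middle of the rear face (away from the barometer) of the upright steel thumb-plate on the jaw, 58 mm above the bench; the plate is 60 mm wide, its top 82 mm above the bench, and its rear face is 45 mm behind the jaw's front face. Axes as the holder's. Push it along the holder's +x. The pusher feels the grip on the barometer plus the drag of jaw and barometer (6.5 to 10 N together).
- stop: End stop: steel angle bracket 80 mm wide, 58 mm above the cork, at the left-hand end of the bed (holder x 0.193); a brass screw through it carries the round rubber buffer (40 mm across, centre 32 mm above the cork) that faces the jaw. Origin on the cork under the bracket's face towards the jaw, axes as the holder's.
- screw_hole (a point): Where the screw passes the bracket's face. The buffer's face stands 22 to 62 mm from here towards the jaw: the screw is set differently every time and is not reported, so the buffer has to be felt (or seen). The buffer gives about 1 mm for every 6 N; the screw itself does not yield.
- oil_pot: Bystander: green enamel oil pot, 72 mm wide, 92 mm tall, thin spout; origin at its underside; leave it alone.
- dial_ring: Bystander: chrome dial ring lying flat, 96 mm across, 9 mm high; origin at its underside; leave it alone.
- finial: Bystander: turned walnut finial standing, 42 mm wide, 85 mm tall; origin at its underside; leave it alone.
- screw_jar: Bystander: glass jar with a steel cap, 52 mm wide, 62 mm tall; origin at its underside; leave it alone.
- compass_bowl: Bystander: empty brass compass bowl, 92 mm wide, 48 mm high; origin at its underside; leave it alone.
- screwdriver: Bystander: screwdriver lying on the bench, 160 mm long; origin at its underside; leave it alone.
- parts_tray: Bystander: steel parts tray, 100 x 140 x 22 mm; origin at its underside; leave it alone.
Things that resemble listed ones, but are neither listed nor needed, are in the scene too. Leave any orange or pink look-alike of the barometer alone.

How it is judged:
By the outcome, as a careful person would: the job done as asked, in the order asked, and still so for the second after the job is handed in, with the robot touching nothing.
It also fails if it takes over 54 s, if anything falls off the work surface, if the arm or the gripper's body presses on something with over 40 N, if the wrist force passes 120 N, or if a joint passes its speed limit or range.

ROBOT

A 6-joint arm with a two-finger parallel gripper is mounted at the origin on the work surface. World frame = base frame: x ahead of the robot, y to its left, z up, the work surface at z = 0. Lengths are in mm, angles in rad, forces in N, time in s.
With the tool pointing down it reaches from about 275 to 750 mm from the base axis. Payload 10.2 kg.
Tool frame: the origin (TCP) lies between the finger pads; the fingertips stand 11 mm ahead of it and the grasp point (between the pads) lies 8 mm behind it; z points along the fingers, y is the line along which they close (so a half turn about z gives the same grasp; the last joint's range is limited). The gripper opens to 85 mm and grips with 20 to 120 N. Pads are 22 mm wide; open, the fingers measure 114 mm over their backs; the gripper's body (76 mm by 85 mm) begins 54 mm behind the grasp point. The pads swing forward as they close: fully open they stand 13 mm farther back than shut.
Start: joints at [-1.401, 0.313, 1.498, -0, 1.331, -0.223], TCP at [200.946, -485.028, 211.994] pointing down, gripper open.
Joint ranges: [-2.94, 2.94], [-0.97, 2.17], [0.19, 2.56], [-1.23, 4.37], [0.02, 3.11], [-2.88, 2.88]. Speed limits (rad/s): [2.39, 2.39, 3.01, 3.14, 3.14, 3.14].

INTERFACE

Orientations are given as a unit quaternion [w, x, y, z].
In Python, from rig import sense, eyes, finish_job gives the robot as it stands.
- The arm moves only by the shell command python3 -m jog 'ROWS' [FORCE]. ROWS is JSON, a list of rows, each a list of 7 numbers: the shift along the tool's x, y, z in m, then the turn, a rotation vector about the tool's x, y, z in rad, then the finger opening in m, from 0 to 0.0854. In form: [[dx, dy, dz, rx, ry, rz, gripper], ...]. A call has 1 to 5 rows; each row shifts and turns the commanded pose from where the row before left it, along the tool's axes as they then stand; what a row does not reach is not made up. A row lasts 1/10 s, in which the tool goes at most 50 mm and 8.59 degrees, less where a joint would pass 70% of its speed; a pose out of reach is approached as far as the arm can. A call is refused whole if a number of a shift passes 0.05 or a number of a turn 0.15, either way. A call with a gripper value outside its range is refused whole. The fingers move at their own pace and stop on an object; FORCE is the grip in N (left out, the last holds). Time passes only in rows, so rows that do not move let the fingers close. It gives the time, the measured TCP pose, the force, the opening and the grip force at its end, in the units of the state.
- sense(): the state, without advancing time (a new reading comes with each control period).
- eyes.capture(name): name is "scene" or "top" or "wrist"; returns the picture (384x512x3 uint8, red, green, blue); there is no depth.
- eyes.calibration(name): a dict with "fx", "fy", "cx", "cy" (pixels), "cam_to_world" (4x4, takes a point from camera to world coordinates); the wrist camera has in their place "mount" (4x4, takes a point from camera to tool coordinates, whose origin is the TCP and whose axes are the flange's). Camera axes: x right, y down, z forward; pixel columns grow to the right and rows downward; lengths in mm; the calibration is good to about 2 mm. A picture is of the moment at which its call begins: read the wrist's pose just before it. calibration takes no time and is no camera call.
- finish_job(): hands the job in; it is judged then, once.
The state is a dict: "time_s": time; "joints": joint angles; "dq": joint speeds; "tau": joint torques, N m; "eef_pos": TCP position; "ee_rot": TCP orientation; "force": force on the tool from outside, world axes, zero at the start; "wrist_torque": the same for the moment, N m; "grip_width": opening from 0.0 (shut) to 1.0 (fully open); "grip_force": force on a finger pad.
Only numpy, scipy, OpenCV 4.12 (cv2) and the standard library are available. Lean on these libraries where they do the work, as an engineer would, in place of code of your own. Each camera call takes 0.05 s, during which the arm holds its last target. There are 200 camera calls.

## Working session

There is one attempt and no reset: what is moved stays moved. The work goes in short steps, Python scripts to look and compute and a shell command to move; the robot and the scene stay as the last step left them, time stands still between calls to the robot, and variables do not carry over. Pictures are saved under pics/ and viewed, at most 10 in all, crops included, and the job is handed in when it is done.

```bash
mkdir -p pics; python3 - <<'E'
from rig import sense, eyes
import cv2, numpy as np
for n in("scene","top"):
    im=eyes.capture(n); cv2.imwrite(f"pics/{n}0.png",im[:,:,::-1]); c=eyes.calibration(n)
    print(n,c["fx"],c["fy"],c["cx"],c["cy"],np.round(c["cam_to_world"],3).tolist())
s=sense(); print(s)
E
```

```text
scene 362.41057298011407 362.41057298011407 256.92141171844224 190.0885096815194 [[-0.353, 0.698, -0.622, 1276.189], [0.935, 0.267, -0.231, 244.918], [0.005, -0.664, -0.748, 941.797], [0.0, 0.0, 0.0, 1.0]]
top 496.27545138492445 496.27545138492445 251.5201404746428 192.67860287207665 [[-0.011, -0.98, 0.197, 215.861], [-1.0, 0.011, -0.002, -36.987], [-0.001, -0.197, -0.98, 1873.528], [0.0, 0.0, 0.0, 1.0]]
{'time_s': 0.1, 'joints': array([-1.40140268e+00,  3.13369544e-01,  1.49835139e+00, -3.84709367e-05,
        1.33097020e+00, -2.23396743e-01]), 'dq': array([-3.83777177e-04, -2.18536743e-03, -7.38285063e-04,  4.30473047e-05,
       -1.44685309e-03, -7.99441812e-04]), 'tau': array([ 2.44207207e-03, -4.12899435e+01, -2.60141033e+01, -1.84793257e-04,
        3.01574022e-03,  2.20915672e-05]), 'eef_pos': array([ 200.8918055 , -484.7814293 ,  211.50850467]), 'ee_rot': array([-5.49544958e-04,  9.80775331e-01,  1.95139563e-01, -3.84706533e-06]), 'force': array([-0.418882  ,  0.56474811, -0.24667105]), 'wrist_torque': array([-0.00415482, -0.04002895, -0.02069778]), 'grip_force': 0.0, 'grip_width': 1.0009701630831824}
```

View pics/scene0.png

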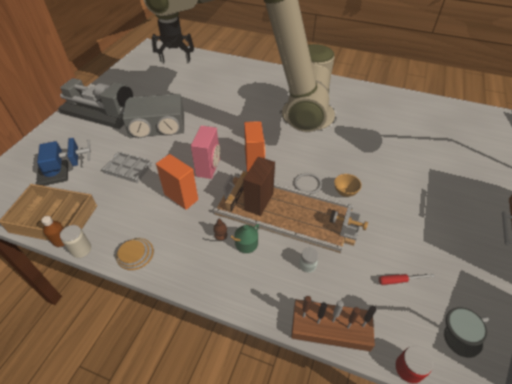

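View pics/top0.png

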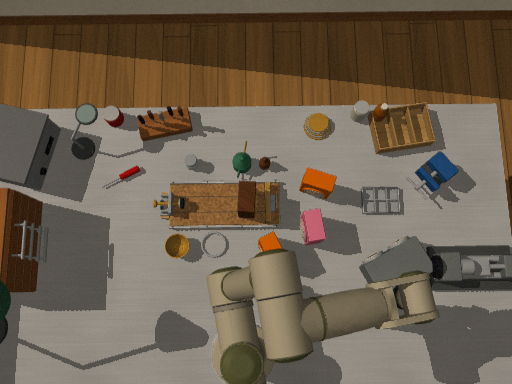

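The top view shows the holder at about (170–280, 183–230). The end stop with its brass screw is on the image left (172,205), and the jaw is on the right (270,203). The dark walnut block at (247,198) stands in the holder, so it is the barometer. The orange blocks at (318,183) and (268,243) and the pink one at (312,226) are look-alikes. I'll confirm with one enlarged crop.

```bash
python3 - <<'E'
import cv2, numpy as np
a=cv2.imread("pics/top0.png")[165:250,150:295]; b=cv2.imread("pics/scene0.png")[140:260,190:385]
a=cv2.resize(a,None,fx=4.1,fy=4.1,interpolation=cv2.INTER_CUBIC)[:, :595]
b=cv2.resize(b,None,fx=4,fy=4,interpolation=cv2.INTER_CUBIC)
cv2.imwrite("pics/a.png",a);cv2.imwrite("pics/b.png",b);print(a.shape,b.shape)
E
```

```text
(348, 594, 3) (480, 780, 3)
```

View pics/a.png

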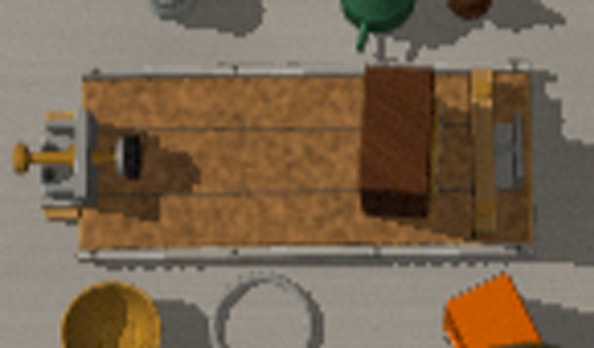

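View pics/b.png

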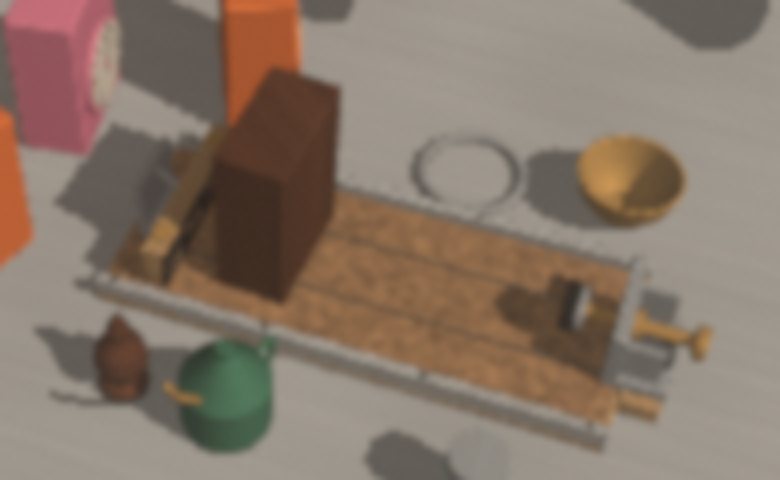

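The crop confirms it: the walnut block stands on the cork, its bezel edge shows on the jaw side (440,130), and the buffer is at (128,157). It is the only walnut block and the only one in the holder. Next I'll turn the crop points into positions.

```bash
cat > h.py <<'E'
import numpy as np
from rig import eyes
def ray(n,u,v,z):
    c=eyes.calibration(n); T=np.array(c["cam_to_world"])
    d=T[:3,:3]@[(u-c["cx"])/c["fx"],(v-c["cy"])/c["fy"],1]; o=T[:3,3]
    return o+d*(z-o[2])/d[2]
E
python3 - <<'E'
from h import *
from rig import sense
def A(name,x,y,z): print(name,np.round(ray("top",150+(x+.5)/4.1-.5,165+(y+.5)/4.1-.5,z)))
def B(name,x,y,z): print("   scene",name,np.round(ray("scene",190+(x+.5)/4-.5,140+(y+.5)/4-.5,z)))
for k,p in dict(railFarL=(82,72,26),railFarR=(530,65,26),railNearL=(80,255,26),railNearR=(533,245,26),
 jawFfar=(473,70,64),jawFnear=(473,236,64),jawRfar=(493,70,64),plateRfar=(522,122,82),plateRnear=(521,189,82),
 bFL=(364,68,168),bFR=(433,68,168),bNR=(428,193,168),bNL=(362,190,168),bufFace=(142,157,50),bracketFaceFar=(97,112,76),bracketNear=(97,205,76),pot=(378,5,92)).items(): A(k,*p)
for k,p in dict(FrontNear=(275,70,168),BackNear=(340,90,168),BackFar=(282,172,168),FrontFar=(218,150,168),jawFar=(165,240,64),bufTop=(588,285,70),ringfar=(520,170,9),jawNear=(220,128,64)).items(): B(k,*p)
E
```

```text
railFarL [632. 272.  26.]
railFarR [ 634. -145.   26.]
railNearL [461. 270.  26.]
railNearR [ 465. -144.   26.]
jawFfar [621. -91.  64.]
jawFnear [469. -88.  64.]
jawRfar [ 621. -109.   64.]
plateRfar [ 569. -133.   82.]
plateRnear [ 508. -131.   82.]
bFL [601.   6. 168.]
bFR [600. -53. 168.]
bNR [491. -48. 168.]
bNL [495.   8. 168.]
bufFace [547. 211.  50.]
bracketFaceFar [584. 249.  76.]
bracketNear [499. 247.  76.]
pot [676.  -5.  92.]
   scene FrontNear [503. -39. 168.]
   scene BackNear [506.  16. 168.]
   scene BackFar [602.   4. 168.]
   scene FrontFar [598. -48. 168.]
   scene jawFar [613. -89.  64.]
   scene bufTop [543. 233.  70.]
   scene ringfar [386. 149.   9.]
   scene jawNear [482. -95.  64.]
```

```bash
python3 -m jog '[[0,0,-0.01,0,0,-0.147,0],[0,0,-0.01,0,0,-0.147,0],[0,0,-0.01,0,0,-0.147,0],[0,0,-0.01,0,0,-0.147,0],[0,0,0,0,0,-0.147,0]]'; python3 -m jog '[[0,0,0,0,0,-0.147,0],[0,0,0,0,0,-0.147,0],[0,0,0,0,0,-0.147,0]]'; python3 - <<'E'
import cv2
from h import *
im=cv2.imread("pics/top0.png"); h=cv2.cvtColor(im,cv2.COLOR_BGR2HSV)
m=((h[...,1]>120)&(h[...,2]>150)&((h[...,0]<12)|(h[...,0]>165))).astype(np.uint8)
n,l,s,c=cv2.connectedComponentsWithStats(m)
for i in range(1,n):
    if s[i][4]>150:
        x,y,w,hh,a=s[i]; print(s[i],[np.round(ray("top",*p,150)[:2]) for p in((x,y),(x+w,y+hh))])
E
```

```text
time_s: 0.6
eef_pos: [201.0, -485.3, 253.0]
ee_rot: [0.001, 0.844, 0.537, -0.0]
force: [0.7, 0.2, -2.0]
grip_width: 0.148
grip_force: 0.0
time_s: 0.9
eef_pos: [200.9, -484.9, 251.6]
ee_rot: [-0.0, 0.706, 0.709, 0.0]
force: [-0.2, 0.2, 0.0]
grip_width: -0.0
grip_force: 0.0
[301 209  25  32 543] [array([ 502., -213.]), array([ 388., -297.])]
```

```bash
python3 -m jog '[[0.03,0.035,0,0,0,0,0],[0.03,0.035,0,0,0,0,0],[0.03,0.035,0,0,0,0,0],[0.03,0.035,0,0,0,0,0],[0.03,0.035,0,0,0,0,0]]'; python3 -m jog '[[0.03,0.035,0,0,0,0,0],[0.03,0.035,0,0,0,0,0],[0.03,0.035,0,0,0,0,0],[0.03,0.035,0,0,0,0,0],[0.03,0.035,0,0,0,0,0]]'
```

```text
time_s: 1.4
eef_pos: [377.3, -333.8, 251.8]
ee_rot: [-0.0, 0.708, 0.706, 0.0]
force: [1.1, -1.1, -0.0]
grip_width: 0.001
grip_force: 0.0
time_s: 1.9
eef_pos: [552.7, -184.1, 251.7]
ee_rot: [-0.0, 0.708, 0.706, -0.0]
force: [0.1, -0.3, -0.1]
grip_width: 0.001
grip_force: 0.0
```

```bash
python3 -m jog '[[0.03,-0.005,0.02,0,0,0,0],[0.03,0,0.02,0,0,0,0],[0.03,0,0.02,0,0,0,0],[0,0,0.02,0,0,0,0],[0,0,0.008,0,0,0,0]]'; python3 - <<'E'
from rig import eyes
import cv2
for i,n in enumerate(("scene","top")):
    im=eyes.capture(n)[:,:,::-1]; im=im[130:250,190:340] if n=="scene" else im[165:245,195:300]
    cv2.imwrite(f"pics/pre_{n}.png",cv2.resize(im,(750,600) if n=="scene" else (735,560),interpolation=cv2.INTER_CUBIC))
E
```

```text
time_s: 2.4
eef_pos: [545.9, -94.7, 162.1]
ee_rot: [-0.001, 0.707, 0.707, -0.001]
force: [0.7, 0.5, 0.5]
grip_width: -0.003
grip_force: 0.0
```

View pics/pre_scene.png

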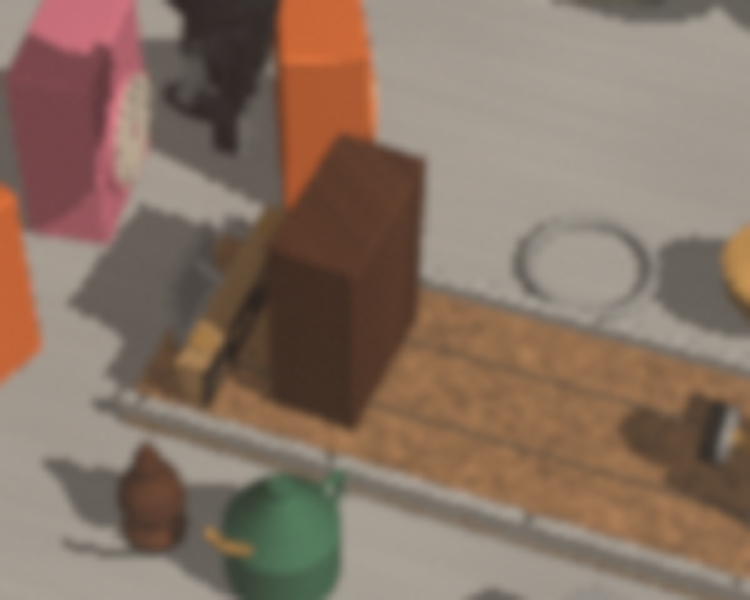

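The gripper is in front of the band, with its tips at crop (228,150), which is full-picture (235.6,160). I'll check the tip height from that ray.

```bash
python3 - <<'E'
from h import *
for z in (130,140,150,160): print(z,np.round(ray("scene",235.5,160,z)))
E
python3 -m jog '[[0.01,0,0,0,0,0,0],[0.005,0,0,0,0,0,0],[0.005,0,0,0,0,0,0],[0.003,0,0,0,0,0,0],[0.003,0,0,0,0,0,0]]'
```

```text
130 [ 504. -117.  130.]
140 [ 513. -112.  140.]
150 [ 523. -108.  150.]
160 [ 532. -103.  160.]
time_s: 3.0
eef_pos: [546.9, -69.5, 164.2]
ee_rot: [0.0, 0.708, 0.706, 0.0]
force: [-1.2, -0.4, -0.2]
grip_width: 0.001
grip_force: 0.0
```

```bash
python3 -m jog '[[0.003,0,0,0,0,0,0],[0.003,0,0,0,0,0,0],[0.003,0,0,0,0,0,0],[0.003,0,0,0,0,0,0],[0.003,0,0,0,0,0,0]]'; python3 -m jog '[[0.003,0,-0.001,0,0,0,0],[0.003,0,-0.001,0,0,0,0],[0.003,0,-0.001,0,0,0,0],[0.003,0,-0.001,0,0,0,0],[0.003,0,-0.001,0,0,0,0]]'
```

```text
time_s: 3.5
eef_pos: [546.8, -54.5, 164.0]
ee_rot: [-0.0, 0.708, 0.706, -0.0]
force: [0.2, 1.0, 0.4]
grip_width: -0.002
grip_force: 0.0
time_s: 4.0
eef_pos: [546.9, -39.5, 169.1]
ee_rot: [0.0, 0.708, 0.706, 0.0]
force: [-0.6, -0.2, -0.6]
grip_width: 0.001
grip_force: 0.0
```

```bash
python3 - <<'E'
from rig import eyes
import cv2
im=eyes.capture("scene")[:,:,::-1][130:250,190:340]
cv2.imwrite("pics/p2.png",cv2.resize(im,(750,600),interpolation=cv2.INTER_CUBIC))
E
```

```text
(no output)
```

View pics/p2.png

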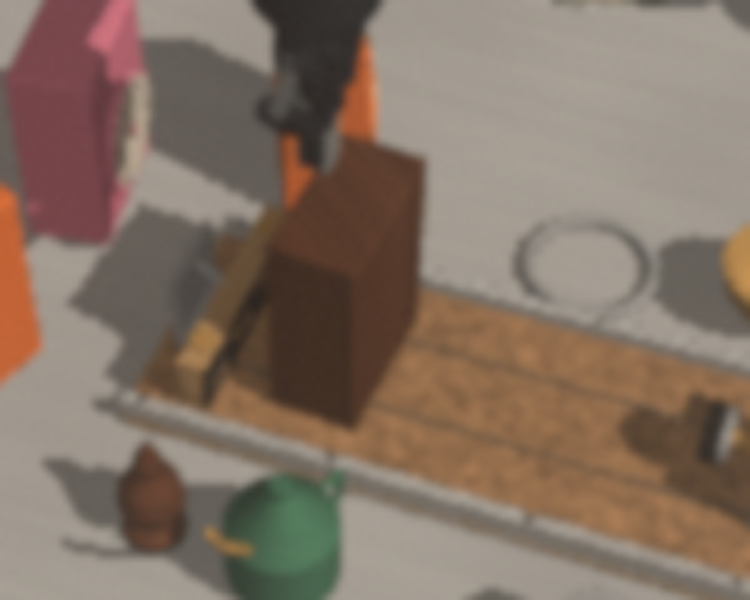

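```bash
python3 - <<'E'
from h import *
for z in (150,160,170): print(z,np.round(ray("scene",190+320/5,130+165/5,z)),np.round(ray("scene",190+338/5,130+145/5,z)))
E
python3 -m jog '[[0.002,0,0.001,0,0,0,0],[0.002,0,0.001,0,0,0,0],[0.002,0,0.001,0,0,0,0],[0.002,0,0.001,0,0,0,0],[0.002,0,0.001,0,0,0,0]]'; python3 -c "
from rig import sense;print(sense()['force'],sense()['eef_pos'])"
```

```text
150 [514. -49. 150.] [493. -44. 150.]
160 [524. -45. 160.] [503. -41. 160.]
170 [534. -41. 170.] [513. -37. 170.]
time_s: 4.55
eef_pos: [546.8, -29.6, 163.9]
ee_rot: [-0.0, 0.708, 0.706, -0.0]
force: [0.1, 0.0, -0.3]
grip_width: -0.0
grip_force: 0.0
[ 0.0530679   0.04669867 -0.34400662] [546.84216564 -29.57863768 163.86560384]
```

```bash
cat >> h.py <<'E'
import cv2
def shift(n,roi,ref):
    "optical shift of roi (x,y,w,h) between the saved first picture and now"
    x,y,w,h=roi; a=cv2.imread(ref)[y:y+h,x:x+w]; b=eyes.capture(n)[:,:,::-1].copy(); cv2.imwrite("pics/last_%s.png"%n,b)
    r=cv2.matchTemplate(b[y-25:y+h+25,x-25:x+w+25],a,cv2.TM_CCOEFF_NORMED); _,s,_,p=cv2.minMaxLoc(r)
    return p[0]-25,p[1]-25,round(s,3)
E
python3 - <<'E'
from h import *
print("scene top far part",shift("scene",(246,170,28,18),"pics/scene0.png"),"foot",shift("scene",(240,200,28,18),"pics/scene0.png"))
print("top",shift("top",(236,195,24,20),"pics/top0.png"))
a=cv2.imread("pics/last_scene.png")[130:250,190:340]; b=cv2.imread("pics/last_top.png")[165:245,200:305]
cv2.imwrite("pics/c.png",np.hstack([cv2.resize(a,(450,360),interpolation=cv2.INTER_CUBIC),cv2.resize(b,(350,360),interpolation=cv2.INTER_CUBIC)]))
E
```

```text
scene top far part (0, 0, 0.994) foot (0, 0, 1.0)
top (24, -2, 0.537)
```

View pics/c.png

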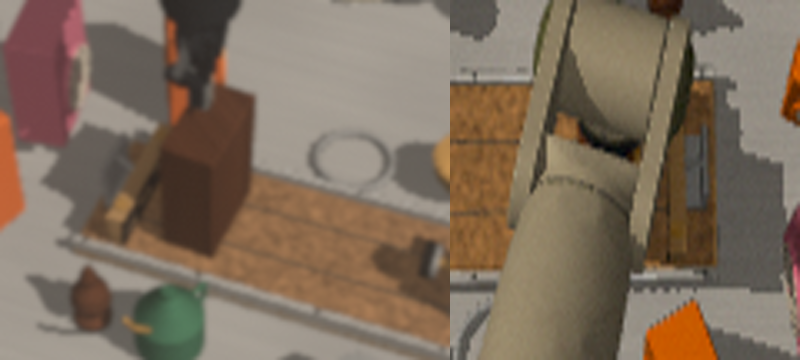

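```bash
cat >> h.py <<'E'
def proj(n,p):
    c=eyes.calibration(n); q=np.linalg.inv(np.array(c["cam_to_world"]))@np.append(p,1)
    return np.round([c["fx"]*q[0]/q[2]+c["cx"],c["fy"]*q[1]/q[2]+c["cy"]],1)
E
python3 - <<'E'
from h import *
for dz in(-11,0,13):
  print(dz,[proj("scene",(546,y,z+dz)) for y,z in((-94.7,163),(-39.5,169),(-29.6,164))])
for p in((600,-50,168),(495,-45,168),(495,10,168),(600,5,168),(548,-48,168)): print(p,proj("scene",p))
E
python3 - <<'E'
import cv2
a=cv2.imread("pics/last_scene.png")[145:185,225:285]
cv2.imwrite("pics/d.png",cv2.resize(a,(780,520),interpolation=cv2.INTER_CUBIC))
E
```

```text
-11 [array([236.5, 165.5]), array([253.1, 168.6]), array([256.1, 170.6])]
0 [array([236.3, 162.9]), array([253.1, 166. ]), array([256.1, 168. ])]
13 [array([236.2, 159.8]), array([253.1, 162.9]), array([256.1, 165. ])]
(600, -50, 168) [243.2 177.4]
(495, -45, 168) [257.3 155.1]
(495, 10, 168) [274.  159.4]
(600, 5, 168) [260.7 182.3]
(548, -48, 168) [250.2 166. ]
```

View pics/d.png

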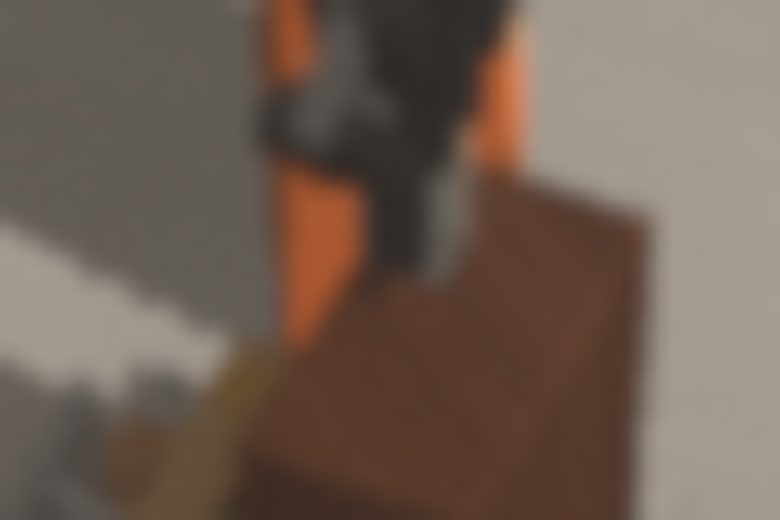

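The tip clears the 168 mm block top and the block has not moved, so the tips sit about 5–13 mm above the TCP reading. I'll back off, go lower and approach again.

```bash
python3 -m jog '[[-0.02,0,-0.003,0,0,0,0],[-0.025,0,0,0,0,0,0],[-0.01,0,0.01,0,0,0,0],[0,0,0.015,0,0,0,0],[0,0,0,0,0,0,0]]'; python3 -m jog '[[0.005,0,0,0,0,0,0],[0.005,0,0,0,0,0,0],[0.005,0,0,0,0,0,0],[0.003,0,0,0,0,0,0],[0.003,0,0,0,0,0,0]]';  python3 -m jog '[[0.003,0,0,0,0,0,0],[0.003,0,0,0,0,0,0],[0.003,0,0,0,0,0,0]]'; python3 - <<'E'
from h import *
print("scene top far part",shift("scene",(246,170,28,18),"pics/scene0.png"),"foot",shift("scene",(240,200,28,18),"pics/scene0.png"))
E
```

```text
time_s: 5.2
eef_pos: [545.6, -84.3, 139.6]
ee_rot: [-0.002, 0.708, 0.706, -0.001]
force: [-0.6, -0.0, 0.1]
grip_width: -0.0
grip_force: 0.0
time_s: 5.7
eef_pos: [546.9, -63.2, 142.2]
ee_rot: [0.0, 0.708, 0.707, 0.0]
force: [1.0, -0.3, 0.4]
grip_width: 0.003
grip_force: 0.0
time_s: 6.0
eef_pos: [547.0, -54.9, 142.3]
ee_rot: [0.001, 0.708, 0.706, 0.0]
force: [0.1, -2.8, 1.5]
grip_width: -0.002
grip_force: 1.1
scene top far part (1, 0, 0.944) foot (0, 0, 0.997)
```

Contact: about 2.8 N on the band, and the top has started to move. I'll keep pushing gently, rising with the band.

```bash
python3 -m jog '[[0.003,0,-0.001,0,0,0,0],[0.003,0,-0.001,0,0,0,0],[0.003,0,-0.001,0,0,0,0],[0.003,0,-0.001,0,0,0,0],[0.003,0,-0.001,0,0,0,0]]'; python3 - <<'E'
from h import *
print("scene top far part",shift("scene",(246,170,28,18),"pics/scene0.png"),"foot",shift("scene",(240,200,28,18),"pics/scene0.png"))
E
python3 -m jog '[[0.003,0,-0.001,0,0,0,0],[0.003,0,-0.001,0,0,0,0],[0.003,0,-0.0005,0,0,0,0],[0.003,0,-0.0005,0,0,0,0],[0.003,0,-0.0005,0,0,0,0]]';python3 -m jog '[[0.003,0,-0.0005,0,0,0,0],[0.003,0,-0.0005,0,0,0,0],[0.003,0,-0.0005,0,0,0,0],[0.003,0,-0.0005,0,0,0,0],[0.003,0,-0.0005,0,0,0,0]]'; python3 - <<'E'
from h import *
print("scene top far part",shift("scene",(246,170,28,18),"pics/scene0.png"),"foot",shift("scene",(240,200,28,18),"pics/scene0.png"))
E
```

```text
time_s: 6.6
eef_pos: [546.8, -39.3, 147.0]
ee_rot: [-0.0, 0.708, 0.706, -0.0]
force: [0.7, -1.7, 0.0]
grip_width: 0.003
grip_force: 0.6
scene top far part (4, 2, 0.709) foot (0, 0, 0.988)
time_s: 7.2
eef_pos: [546.9, -24.4, 150.6]
ee_rot: [0.0, 0.708, 0.706, 0.0]
force: [0.9, -1.0, 0.5]
grip_width: -0.002
grip_force: 0.4
time_s: 7.7
eef_pos: [546.8, -9.4, 153.0]
ee_rot: [-0.0, 0.708, 0.706, -0.0]
force: [0.4, -1.0, -0.9]
grip_width: 0.002
grip_force: 0.2
scene top far part (25, -21, 0.641) foot (1, 0, 0.978)
```

```bash
python3 -m jog '[[0.003,0,-0.0005,0,0,0,0],[0.003,0,-0.0005,0,0,0,0],[0.003,0,-0.0005,0,0,0,0],[0.003,0,0,0,0,0,0],[0.003,0,0,0,0,0,0]]';python3 -m jog '[[0.003,0,0,0,0,0,0],[0.003,0,0,0,0,0,0],[0.003,0,0,0,0,0,0],[0.003,0,0,0,0,0,0],[0,0,0,0,0,0,0]]'; python3 - <<'E'
from h import *
print("foot",shift("scene",(240,200,28,18),"pics/scene0.png"))
E
```

```text
time_s: 8.3
eef_pos: [546.9, 5.6, 154.5]
ee_rot: [-0.0, 0.708, 0.706, 0.0]
force: [-0.3, -0.2, 0.2]
grip_width: -0.004
grip_force: 0.1
time_s: 8.8
eef_pos: [546.9, 17.7, 154.5]
ee_rot: [0.0, 0.708, 0.707, 0.0]
force: [0.7, 0.0, -0.5]
grip_width: 0.0
grip_force: 0.0
foot (6, 1, 0.898)
```

```bash
python3 -m jog '[[-0.01,0,-0.03,0,0,0,0],[-0.04,0,-0.03,0,0,0,0],[-0.04,0,0,0,0,0,0],[-0.04,0,0,0,0,0,0],[-0.04,0,0,0,0,0,0]]'; python3 - <<'E'
from h import *
for n in("scene","top"): cv2.imwrite(f"pics/f_{n}.png",eyes.capture(n)[:,:,::-1])
a=cv2.imread("pics/f_scene.png")[130:250,180:380]; b=cv2.imread("pics/f_top.png")[160:250,160:340]
cv2.imwrite("pics/e.png",np.vstack([cv2.resize(a,(600,300),interpolation=cv2.INTER_CUBIC),cv2.resize(b,(600,300),interpolation=cv2.INTER_CUBIC)]))
E
```

```text
time_s: 9.35
eef_pos: [546.4, -154.4, 214.7]
ee_rot: [0.0, 0.708, 0.706, 0.0]
force: [0.5, 0.3, 0.0]
grip_width: 0.004
grip_force: 0.0
```

View pics/e.png

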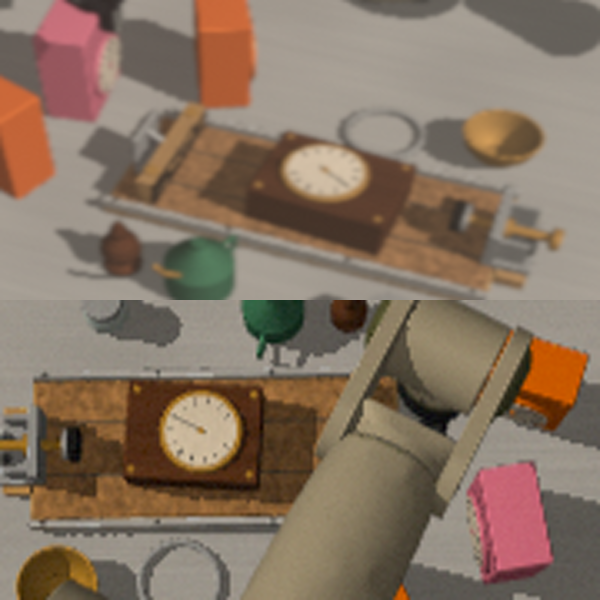

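The barometer lies on its back with the dial up. In the top half its block spans crop (125–262, 383–487), and the buffer face is near (81,443). I'll measure the gaps before descending behind the plate.

```bash
python3 - <<'E'
from h import *
def C(k,x,y,z): print(k,np.round(ray("top",160+x/3.333,160+(y-300)/3.333,z)))
for a in(("L1",125,383,78),("L2",127,478,78),("R1",263,388,78),("R2",259,487,78),("buf",81,445,60),("orangeBezel",512,415,80),("orangeTopL",528,345,150)): C(*a)
E
python3 -m jog '[[-0.006,-0.006,0.03,0,0,0,0],[0,0,0.03,0,0,0,0],[0,0,0.03,0,0,0,0],[0,0,0.03,0,0,0,0],[0,0,0.02,0,0,0,0]]'
```

```text
L1 [609. 160.  78.]
L2 [502. 156.  78.]
R1 [601.   6.  78.]
R2 [490.  12.  78.]
buf [543. 210.  60.]
orangeBezel [ 567. -269.   80.]
orangeTopL [ 630. -279.  150.]
time_s: 9.95
eef_pos: [539.9, -157.9, 72.5]
ee_rot: [-0.001, 0.708, 0.706, -0.0]
force: [0.9, 0.4, 0.1]
grip_width: 0.001
grip_force: 0.0
```

```bash
python3 -m jog '[[0,0.003,0.01,0,0,0,0],[0,0,0.012,0,0,0,0],[0,0,0,0,0,0,0],[0.005,0,0,0,0,0,0],[0.004,0,0,0,0,0,0]]'; python3 -m jog '[[0.003,0,0,0,0,0,0],[0.003,0,0,0,0,0,0],[0.003,0,0,0,0,0,0],[0.003,0,0,0,0,0,0],[0.003,0,0,0,0,0,0]]'
```

```text
time_s: 10.45
eef_pos: [544.1, -149.5, 53.4]
ee_rot: [0.001, 0.708, 0.706, 0.0]
force: [-0.1, -1.0, 0.6]
grip_width: -0.001
grip_force: 0.0
time_s: 10.95
eef_pos: [543.8, -135.0, 52.8]
ee_rot: [0.001, 0.708, 0.706, -0.0]
force: [-1.2, -5.0, 2.1]
grip_width: 0.002
grip_force: 2.1
```

```bash
python3 -m jog '[[0.006,0,0,0,0,0,0],[0.008,0,0,0,0,0,0],[0.008,0,0,0,0,0,0],[0.008,0,0,0,0,0,0],[0.008,0,0,0,0,0,0]]'; python3 -m jog '[[0.006,0,0,0,0,0,0],[0.006,0,0,0,0,0,0],[0.006,0,0,0,0,0,0],[0.005,0,0,0,0,0,0],[0.004,0,0,0,0,0,0]]';python3 -m jog '[[0.004,0,0,0,0,0,0],[0.003,0,0,0,0,0,0],[0.003,0,0,0,0,0,0],[0.003,0,0,0,0,0,0],[0.003,0,0,0,0,0,0]]'
```

```text
time_s: 11.45
eef_pos: [543.8, -96.0, 52.6]
ee_rot: [0.0, 0.708, 0.706, 0.0]
force: [-0.0, -4.9, 3.5]
grip_width: -0.0
grip_force: 2.2
time_s: 11.95
eef_pos: [543.8, -69.3, 52.5]
ee_rot: [-0.0, 0.708, 0.706, 0.0]
force: [-0.7, -4.6, 3.3]
grip_width: -0.005
grip_force: 2.1
time_s: 12.45
eef_pos: [543.7, -53.5, 52.5]
ee_rot: [-0.0, 0.708, 0.706, -0.0]
force: [-0.7, -4.2, 3.3]
grip_width: 0.001
grip_force: 2.1
```

```bash
for i in 1; do python3 -m jog '[[0.003,0,0,0,0,0,0],[0.003,0,0,0,0,0,0],[0.003,0,0,0,0,0,0],[0.003,0,0,0,0,0,0],[0.003,0,0,0,0,0,0]]'; python3 -m jog '[[0.003,0,0,0,0,0,0],[0.003,0,0,0,0,0,0],[0.003,0,0,0,0,0,0],[0.003,0,0,0,0,0,0],[0.003,0,0,0,0,0,0]]'; done
```

```text
time_s: 12.95
eef_pos: [543.7, -39.0, 52.5]
ee_rot: [0.0, 0.708, 0.706, -0.0]
force: [-3.5, -7.1, 3.2]
grip_width: -0.0
grip_force: 3.8
time_s: 13.45
eef_pos: [543.7, -24.2, 52.5]
ee_rot: [0.0, 0.708, 0.706, -0.001]
force: [-3.3, -8.6, 3.4]
grip_width: -0.005
grip_force: 4.1
```

```bash
python3 -m jog '[[0.003,0,0,0,0,0,0],[0.003,0,0,0,0,0,0],[0.003,0,0,0,0,0,0],[0.003,0,0,0,0,0,0],[0.003,0,0,0,0,0,0]]'; python3 -m jog '[[0.002,0,0,0,0,0,0],[0.002,0,0,0,0,0,0],[0.002,0,0,0,0,0,0],[0.002,0,0,0,0,0,0],[0.001,0,0,0,0,0,0]]'; python3 -m jog '[[0.001,0,0,0,0,0,0],[0.001,0,0,0,0,0,0],[0.001,0,0,0,0,0,0],[0.001,0,0,0,0,0,0],[0.001,0,0,0,0,0,0]]'
```

```text
time_s: 13.95
eef_pos: [543.7, -9.2, 52.4]
ee_rot: [0.0, 0.708, 0.706, -0.001]
force: [-2.0, -7.5, 2.8]
grip_width: -0.002
grip_force: 4.2
time_s: 14.45
eef_pos: [543.6, -0.1, 52.4]
ee_rot: [0.0, 0.708, 0.706, -0.001]
force: [-2.6, -8.6, 3.3]
grip_width: -0.0
grip_force: 4.2
time_s: 14.95
eef_pos: [543.6, 4.8, 52.4]
ee_rot: [0.0, 0.708, 0.706, -0.001]
force: [-2.1, -7.9, 2.8]
grip_width: -0.002
grip_force: 4.2
```

```bash
python3 -m jog '[[0.001,0,0,0,0,0,0],[0.001,0,0,0,0,0,0],[0.0005,0,0,0,0,0,0]]'|grep -E "pos|force:"; python3 -m jog '[[0.0005,0,0,0,0,0,0],[0.0005,0,0,0,0,0,0],[0.0005,0,0,0,0,0,0]]'|grep -E "pos|force:"
```

```text
eef_pos: [543.6, 7.3, 52.4]
force: [-2.2, -8.3, 2.7]
grip_force: 4.2
eef_pos: [543.6, 8.7, 52.4]
force: [-2.6, -8.9, 3.6]
grip_force: 4.2
```

```bash
python3 -m jog '[[0.0005,0,0,0,0,0,0],[0.0005,0,0,0,0,0,0],[0.0005,0,0,0,0,0,0]]'|grep -E "pos|force:"
```

```text
eef_pos: [543.6, 10.3, 52.5]
force: [-2.8, -8.2, 3.0]
grip_force: 4.2
```

```bash
python3 -m jog '[[0.0007,0,0,0,0,0,0],[0.0007,0,0,0,0,0,0],[0.0006,0,0,0,0,0,0]]'|grep -E "pos|force:"
```

```text
eef_pos: [543.6, 12.1, 52.5]
force: [-3.2, -10.9, 4.4]
grip_force: 5.4
```

```bash
python3 -m jog '[[0.0005,0,0,0,0,0,0],[0.0005,0,0,0,0,0,0]]'|grep -E "pos|force:"
```

```text
eef_pos: [543.6, 12.5, 52.5]
force: [-3.4, -13.5, 3.3]
grip_force: 6.8
```

```bash
python3 -m jog '[[0.0005,0,0,0,0,0,0],[0.0005,0,0,0,0,0,0]]'|grep -E "pos|force:"
```

```text
eef_pos: [543.6, 13.0, 52.5]
force: [-3.8, -16.8, 3.2]
grip_force: 8.2
```

```bash
python3 -m jog '[[0.0004,0,0,0,0,0,0]]'|grep -E "pos|force:"; python3 -c "
from rig import sense,eyes
import cv2
eyes.capture('top'); s=sense();print(s['force'],s['eef_pos'],s['grip_force'])"
```

```text
eef_pos: [543.6, 13.2, 52.5]
force: [-4.5, -17.9, 4.0]
grip_force: 8.8
[ -3.68286713 -16.81548217   3.71449448] [543.64374281  13.23191953  52.48980912] 8.261005918029696
```

```bash
python3 -m jog '[[0.0004,0,0,0,0,0,0],[0.0002,0,0,0,0,0,0]]'|grep -E "pos|force:"
```

```text
eef_pos: [543.6, 13.5, 52.5]
force: [-3.8, -19.3, 4.6]
grip_force: 9.5
```

The push force is about 19 N against 8.3 N of drag, so the grip is about 10–11 N. Next I back off straight behind the plate, then go up.

```bash
python3 -m jog '[[-0.001,0,0,0,0,0,0],[-0.003,0,0,0,0,0,0],[-0.01,0,0,0,0,0,0],[-0.02,0,0,0,0,0,0],[-0.01,0,-0.01,0,0,0,0]]'; python3 -m jog '[[0,0,-0.04,0,0,0,0],[0,0,-0.04,0,0,0,0],[-0.03,0,-0.04,0,0,0,0],[-0.04,0,-0.02,0,0,0,0],[-0.04,0,0,0,0,0,0]]'|grep pos; python3 -m jog '[[-0.04,0,0,0,0,0,0],[-0.04,-0.02,0,0,0,0,0],[-0.04,-0.03,0,0,0,0,0],[-0.04,-0.03,0,0,0,0,0],[0,0,0,0,0,0,0]]'|grep pos; python3 - <<'E'
from h import *
for n in("scene","top"): cv2.imwrite(f"pics/g_{n}.png",eyes.capture(n)[:,:,::-1])
a=cv2.imread("pics/g_scene.png")[130:250,180:380]; b=cv2.imread("pics/g_top.png")[160:250,160:340]
cv2.imwrite("pics/g.png",np.vstack([cv2.resize(a,(600,300),interpolation=cv2.INTER_CUBIC),cv2.resize(b,(600,300),interpolation=cv2.INTER_CUBIC)]))
E
```

```text
time_s: 17.4
eef_pos: [543.1, -29.0, 61.6]
ee_rot: [-0.001, 0.708, 0.706, -0.0]
force: [0.4, -0.9, -0.3]
grip_width: -0.002
grip_force: 0.0
eef_pos: [544.7, -139.6, 206.8]
eef_pos: [460.4, -302.0, 203.0]
```

View pics/g.png

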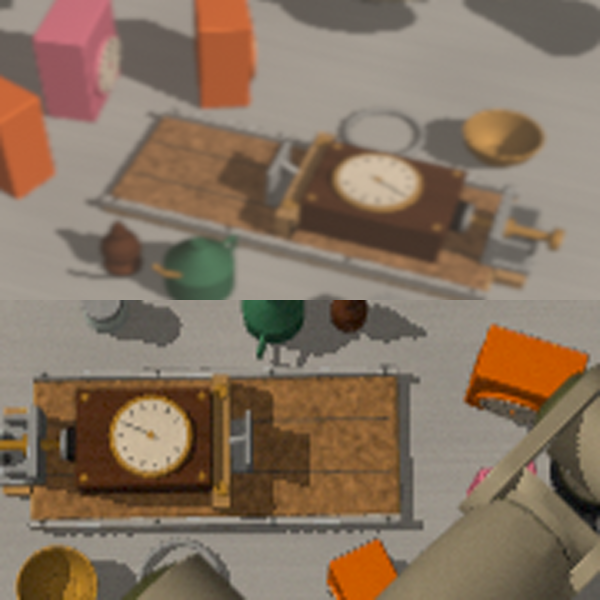

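The barometer lies square with its dial up, held between the jaw at crop (220,440) and the buffer at (68,443). The look-alikes and bystanders haven't moved, so I'm handing in.

```bash
python3 -c "
from rig import finish_job;print(finish_job())"
```

```text
the job is handed in; nothing more can be done
None
```

The barometer lies on its back on the cork, dial up and square, nipped between the jaw and the rubber buffer at about 10–11 N (estimated from 19 N of push less 8 N of drag); the arm has backed off, nothing else in the final views moved, and the job was handed in at about 19 s.

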